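# Put the bench hardware away

### The arm

A 6-joint arm with a two-finger parallel gripper is mounted at the origin on the work surface. World frame = base frame: x ahead of the robot, y to its left, z up, the work surface at z = 0. Lengths are in m, angles in degrees, forces in N, time in s.
With the tool pointing down it reaches from about 0.375 to 0.9 m from the base axis. Payload 3.1 kg.
Tool frame: the origin (TCP) lies at the very end of the fingers, on their centre line; the grasp point (between the pads) lies 19 mm behind it (bot.tcp_to_grasp is the distance from the TCP to the grasp point, in m); z points along the fingers, y is the direction in which the jaws open and shut (so a half turn about z gives the same grasp; the last joint's range is limited). The gripper opens to 87 mm and grips with 3 to 60 N. Pads are 19 mm wide; open, the fingers measure 117 mm over their backs; the gripper's body (75 mm by 190 mm) begins 51 mm behind the grasp point.
Start: joints at [-82.936, 30.224, 82.088, -0, 67.689, -10.227], TCP at [0.186, -0.597, 0.223] pointing down, gripper open.
Joint ranges: [-176.69, 176.69], [-43.24, 126.21], [12.49, 139.97], [-82, 262], [0, 151.66], [-163.58, 163.58]. Speed limits (degrees/s): [159.86, 159.86, 180, 180, 180, 180].

### API

Orientations are given as a 3x3 rotation matrix whose columns are the frame's x, y, z axes.
In Python, from rig import telemetry, eyes, order, bot gives the robot as it stands. The module is installed in compiled form; this text tells all that it offers.
- The arm moves only by the tool servo_tool, never from a script. Its argument "targets" is a list of rows, each a list of 2 entries, a list of its own where there are three numbers: the shift along the tool's x, y, z in m, then the turn, a rotation vector about the tool's x, y, z in rad. In form: [[[tx, ty, tz], [wx, wy, wz]], ...]. A call has 1 to 12 rows; each row is the pose to reach, as a shift and turn from the pose commanded when the call began, along the tool's axes at that moment; what a row does not reach only later rows make up. A row lasts 1/8 s, in which the tool goes at most 62.5 mm and 10.7 degrees, less where a joint would pass 70% of its speed; a pose out of reach is approached as far as the arm can. A call with a gripper value outside its range is refused whole. "gripper" is the finger opening in m, from 0 to 0.087, set as the call begins (left out, the last holds). The fingers move at their own pace and stop on an object; the grip force is fixed at half the most. Time passes only in rows, so rows that repeat a pose let the fingers close. It gives the time, the measured TCP pose, the force and the opening at its end, in the units of the state.
- telemetry.read_state(): the state, without advancing time (a new reading comes with each control period).
- eyes.capture(name): name is "scene" or "top"; returns a dict with "pixels" (384x512x3 uint8, blue, green, red), "intrinsics" (3x3 intrinsics, pixels), "k1" (the pictures are not rectified: a ray, as slopes to the right and down, at radius r is drawn at 1 + k1 r^2 times it, then the intrinsics apply), "extrinsics" (4x4, takes a point from camera to world coordinates). Camera axes: x right, y down, z forward; pixel columns grow to the right and rows downward; lengths in m; the calibration is good to about 2 mm. A picture is of the moment at which its call begins. There is no depth.
- order.hand_in(): hands the job in, once; it reports no verdict.
The state is a dict: "time_s": time; "joint_positions": joint angles; "qvel": joint speeds; "tau": joint torques, N m; "position": TCP position; "tcp_rot": TCP orientation; "force": force on the tool from outside, world axes, zero at the start; "moment": the same for the moment, N m; "opening": opening from 0.0 (shut) to 1.0 (fully open).
Only numpy, scipy, OpenCV 4.12 (cv2) and the standard library are available. Lean on these libraries where they do the work, as an engineer would, in place of code of your own. Each camera call takes 0.05 s, during which the arm holds its last target. There are 200 camera calls.

### The job

Clear the hardware off the workbench into its holders: lay both bolts flat in the larger, oblong tray, set the bearing flat in the round steel dish, and stack the two rubber feet upright in the small square tray, the wide foot at the bottom and the narrow one centred on top of it. Leave the white grease jar standing where it is.

Things in the scene. Friction and masses are not known exactly. Their poses are not given: they have to be found in the camera images.
- bolt_a: Steel hex bolt with a nut screwed on near its end, lying flat on the bench: 90 long, shank 16 in diameter; head and nut are 24 across flats, 27.7 across corners. Origin on the shank's axis at mid-length, 12 above whatever it lies on; x runs along the shank from the head (x = -45 to -35) to the nut (x = 25 to 38); the shank between is clear to grip. 0.19 kg. The two bolts are alike.
- bolt_b: Steel hex bolt with a nut screwed on near its end, lying flat on the bench: 90 long, shank 16 in diameter; head and nut are 24 across flats, 27.7 across corners. Origin on the shank's axis at mid-length, 12 above whatever it lies on; x runs along the shank from the head (x = -45 to -35) to the nut (x = 25 to 38); the shank between is clear to grip. 0.19 kg. The two bolts are alike.
- wide_foot: Wide black rubber machine foot, an upright solid cylinder 60 in diameter, 40 high, with a flat top carrying a flush 20 steel insert. Origin at the centre of its underside, z up. About 0.15 kg.
- narrow_foot: Narrow black rubber machine foot, an upright solid cylinder 40 in diameter, 40 high, flat top with the same flush insert. Origin at the centre of its underside, z up. About 0.08 kg.
- bearing: Steel ball bearing lying flat: outside diameter 52, bore 25, 15 high. Origin at the centre of its underside, z up. 0.13 kg.
- bolt_tray: Larger black oblong tray, fixed: 160 along its x, 120 along its y, 16 high over all; walls and floor 4 thick, so inside 152 x 112 x 12 deep. Origin at the centre of its underside on the bench, z up. The two bolts fit side by side lying along its y, for instance at x = -30 and x = +30.
- foot_tray: Small black square tray, fixed: 88 x 88, 16 high over all; walls and floor 4 thick, so inside 80 x 80 x 12 deep. The two feet do not fit side by side. Origin at the centre of its underside on the bench, z up.
- dish: Round shallow steel parts dish, fixed: 116 outside diameter, 14 high, wall 3, floor 4 thick, so inside 110 across and 10 deep. Origin at the centre of its underside on the bench, z up.
- grease_jar: Round white plastic grease jar with a steel lid, 48 across, 45 high, standing loose among the hardware. Origin at the centre of its underside, z up. 0.12 kg. No part of the job: to be left alone.

How it is judged:
By the outcome, as a careful person would: the job done as asked, in the order asked, and still so for the second after the job is handed in, with the robot touching nothing.
It also fails if it takes over 122 s, if anything falls off the work surface, if the arm or the gripper's body presses on something with over 40 N, if the wrist force passes 120 N, or if a joint passes its speed limit or range.

## Working session

There is one attempt and no reset: what is moved stays moved. The work goes in short steps, Python scripts to look and compute and a tool call to move; the robot and the scene stay as the last step left them, time stands still between calls to the robot, and variables do not carry over. Pictures are saved under pics/ and viewed, about 12 in all and at most 16, crops included, and the job is handed in when it is done.

Besides the shell and the picture viewer there is one more tool, called after ">>>" as a command line: name --argument value ..., lists and objects as JSON in quotes. servo_tool: Moves the arm, as the interface text tells. Its arguments: {"type":"object","properties":{"targets":{"type":"array","items":{"type":"array"}},"gripper":{"type":"number"}},"required":["targets"]}

```bash
mkdir -p pics; ls; python3 - <<'E'
from rig import telemetry, eyes, order, bot
import cv2,numpy as np
np.set_printoptions(precision=4,suppress=True)
for n in("scene","top"):
    c=eyes.capture(n);cv2.imwrite(f"pics/{n}0.png",cv2.resize(c["pixels"],(800,600),interpolation=cv2.INTER_CUBIC))
    np.savez(f"{n}0.npz",**c)
    print(n,c["intrinsics"],c["k1"],c["extrinsics"])
s=telemetry.read_state();print(s)
E
```

```text
pics
scene [[357.9739   0.     252.0917]
 [  0.     357.9739 191.5594]
 [  0.       0.       1.    ]] -0.04191896422404656 [[-0.5695  0.6455 -0.5089  1.0429]
 [ 0.8219  0.4377 -0.3645  0.346 ]
 [-0.0125 -0.6258 -0.7798  0.7554]
 [ 0.      0.      0.      1.    ]]
top [[404.2893   0.     254.4611]
 [  0.     404.2893 189.3078]
 [  0.       0.       1.    ]] -0.11141927997372449 [[ 0.1198 -0.964   0.2375  0.3152]
 [-0.9928 -0.1174  0.0243 -0.0022]
 [ 0.0045 -0.2387 -0.9711  1.0674]
 [ 0.      0.      0.      1.    ]]
{'time_s': 0.1, 'joint_positions': array([-82.9351,  30.2737,  82.15  ,   0.0014,  67.6886, -10.2275]), 'qvel': array([ 0.0109, -0.0776, -0.2285, -0.0314,  0.0675,  0.0028]), 'tau': array([ -0.0005, -44.0984, -17.7152,   0.0634,   0.0534,  -0.    ]), 'position': array([ 0.1857, -0.5961,  0.2217]), 'tcp_rot': array([[ 0.9548,  0.2972, -0.0002],
       [ 0.2972, -0.9548,  0.0019],
       [ 0.0004, -0.0019, -1.    ]]), 'force': array([ 0.0534, -0.3479, -0.42  ]), 'moment': array([0.0105, 0.0246, 0.0674]), 'opening': 1.0030253333925534}
```

View pics/scene0.png

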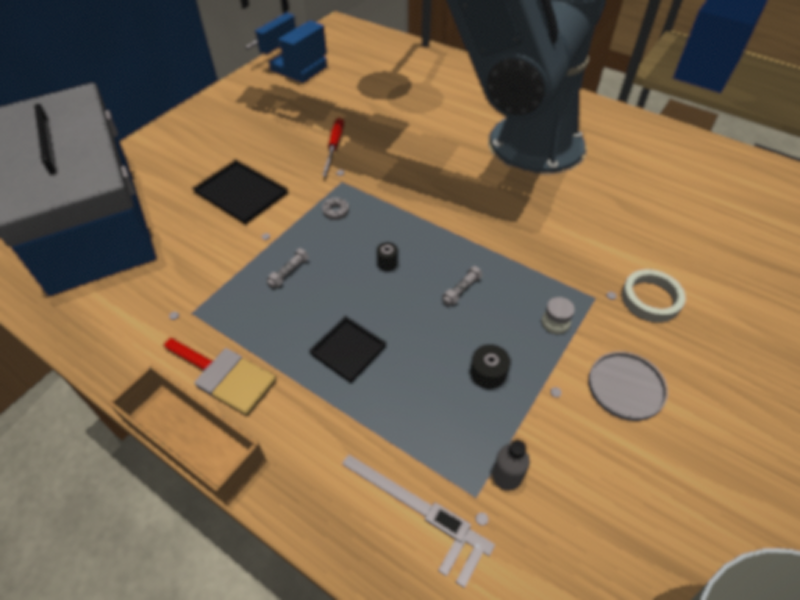

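View pics/top0.png

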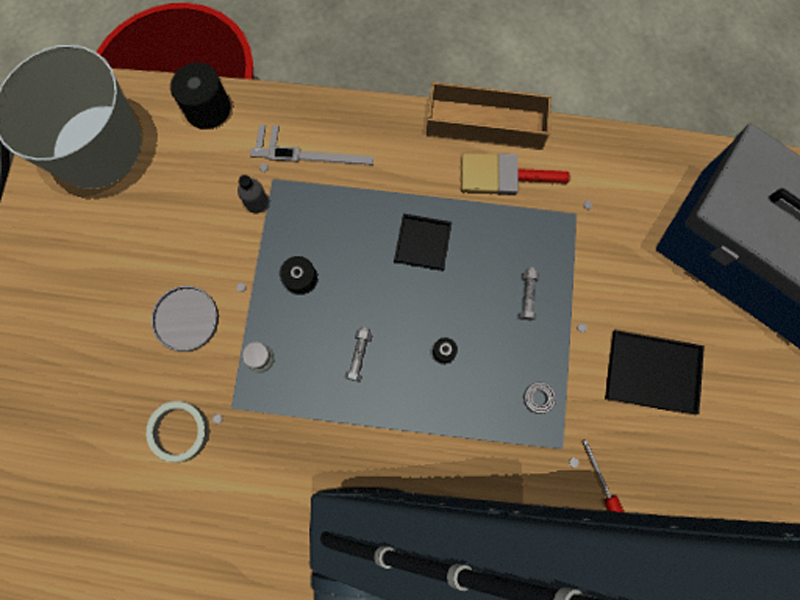

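Scene: the two bolts are at (288,268) and (462,285), narrow foot (387,256), wide foot (490,365), bearing (335,207), jar (559,313), foot tray (347,349), bolt tray (240,190), dish (627,385). Top: the bolts are at (530,293) and (358,355), wide foot (297,274), narrow foot (445,350), bearing (540,398), jar (257,356), foot tray (423,242), bolt tray (655,372), dish (185,319). Next I triangulate these and overlay the models.

```bash
cat > h.py <<'E'
import numpy as np,cv2
from scipy.optimize import least_squares
np.set_printoptions(precision=4,suppress=True)
def proj(c,P):
    E=c["extrinsics"];p=(np.atleast_2d(P)-E[:3,3])@E[:3,:3];s=p[:,:2]/p[:,2:]
    s=s*(1+float(c["k1"])*(s**2).sum(1,keepdims=True));K=c["intrinsics"];return s*[K[0,0],K[1,1]]+K[:2,2]
def tri(T,S,cs,sc=1.5625):
    f=lambda X:np.r_[proj(cs[0],X)[0]-((np.array(T)+.5)/sc-.5),proj(cs[1],X)[0]-((np.array(S)+.5)/sc-.5)]
    r=least_squares(f,[.5,0,.02],x_scale=.01);return r.x,np.abs(r.fun).max()
def load():return [dict(np.load(f"{n}0.npz")) for n in("top","scene")]
def circ(x,y,z,r):
    t=np.linspace(0,2*np.pi,33);return np.c_[x+r*np.cos(t),y+r*np.sin(t),z+0*t]
def box(x,y,a,z,L,W):
    q=np.array([[-1,-1],[1,-1],[1,1],[-1,1],[-1,-1]])*[L/2,W/2];a=np.radians(a);R=np.array([[np.cos(a),-np.sin(a)],[np.sin(a),np.cos(a)]])
    return np.c_[q@R.T+[x,y],np.full(5,z)]
def mosaic(cs,items,name,scale=4):
    "items: name->(centre,[polylines]); tiles 264x200 for each view"
    for c,n in zip(cs,("top","scene")):
        tiles=[]
        for k,(ctr,pl) in items.items():
            u=np.round(proj(c,ctr)[0]).astype(int)-[33,25]
            M=np.array([[scale,0,-scale*u[0]+1.5],[0,scale,-scale*u[1]+1.5]],float)
            t=cv2.warpAffine(c["pixels"],M,(264,198),flags=cv2.INTER_CUBIC)
            t=np.clip(t.astype(float)*1.4,0,255).astype(np.uint8)
            for p in pl: cv2.polylines(t,[np.round((proj(c,p)@M[:,:2].T+M[:,2])*16).astype(int)],False,(0,255,0),1,cv2.LINE_AA,4)
            cv2.putText(t,f"{k} {u}",(3,12),0,.4,(0,255,255),1);t[-1]=255;t[:,-1]=255
            tiles.append(t)
        while len(tiles)%3:tiles.append(tiles[0]*0)
        cv2.imwrite(f"pics/{name}_{n}.png",np.vstack([np.hstack(tiles[i:i+3]) for i in range(0,len(tiles),3)]))
E
python3 - <<'E'
from h import *
cs=load()
P=dict(wide=((296,272),(491,359)),narrow=((446,349),(387,248)),bearing=((540,397),(335,207)),jar=((257,354),(560,308)),dish=((185,319),(627,385)),
f1=((403,214),(347,381)),f2=((451,221),(310,349)),f3=((445,270),(347,318)),f4=((395,262),(386,347)),
b1=((613,331),(246,222)),b2=((703,346),(194,190)),b3=((698,413),(236,160)),b4=((606,397),(288,190)),
Rn=((532,268),(272,280)),Rh=((527,317),(305,255)),Ln=((365,328),(449,300)),Lh=((353,379),(478,270)))
for k,v in P.items():print(k,*tri(*v,cs))
E
```

```text
wide [0.5879 0.1989 0.0397] 0.42840050578405453
narrow [ 0.4871 -0.0656  0.0403] 0.048703630930674535
bearing [ 0.4298 -0.2326  0.0108] 0.03427134665116682
jar [0.4406 0.243  0.0404] 0.4113527591281638
dish [0.4899 0.3869 0.0038] 0.00016090271319058047
f1 [0.727  0.0305 0.0085] 1.0682092769984592
f2 [ 0.7189 -0.0524  0.0175] 0.12836679162427345
f3 [ 0.6307 -0.05    0.0045] 0.7852504955700965
f4 [ 0.6376  0.0372 -0.0017] 0.07879541928346612
b1 [ 0.5577 -0.3526  0.0076] 0.021959694803967977
b2 [ 0.5487 -0.5143  0.0072] 0.7040709904393765
b3 [ 0.4316 -0.5062  0.0114] 0.3121843297529665
b4 [ 0.4424 -0.3451  0.0102] 0.036584712493208826
Rn [ 0.648  -0.1996  0.0216] 0.5846824019794212
Rh [ 0.5629 -0.1991  0.0103] 0.6543607871807922
Ln [0.5095 0.0751 0.0151] 0.9595090159945698
Lh [0.4218 0.0828 0.0147] 0.6588130396196448
```

```bash
cat > mods.py <<'E'
from h import *
def bolt(x,y,a):
    c,s=np.cos(np.radians(a)),np.sin(np.radians(a));f=lambda L,W,o:box(x+c*o,y+s*o,a,.012,L,W)
    return ((x,y,.012),[f(.010,.0277,-.04),f(.013,.0277,.0315),f(.09,.016,0)])
def cyl(x,y,z,h,r):return ((x,y,z+h/2),[circ(x,y,z+h,r),circ(x,y,z,r)])
def ftray(x,y,a):return((x,y,.01),[box(x,y,a,.016,.088,.088),box(x,y,a,.016,.08,.08)])
def btray(x,y,a):return((x,y,.01),[box(x,y,a,.016,.16,.12),box(x,y,a,.016,.152,.112)])
E
python3 - <<'E'
from mods import *
cs=load()
mosaic(cs,dict(boltR=bolt(.605,-.199,0),boltL=bolt(.466,.079,-5),wide=cyl(.588,.199,0,.04,.03),narrow=cyl(.487,-.0655,0,.04,.02),bearing=cyl(.430,-.2326,0,.015,.026),
 jar=cyl(.4405,.243,0,.045,.024),dish=cyl(.490,.387,0,.014,.058),ftray=ftray(.678,-.009,-4),btray=btray(.495,-.43,86)),"m1")
E
```

```text
(no output)
```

View pics/m1_top.png

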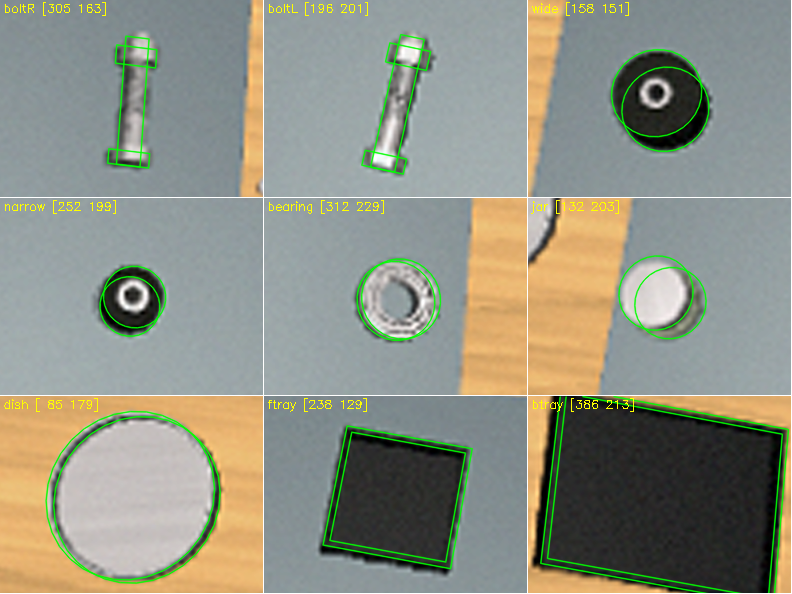

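View pics/m1_scene.png

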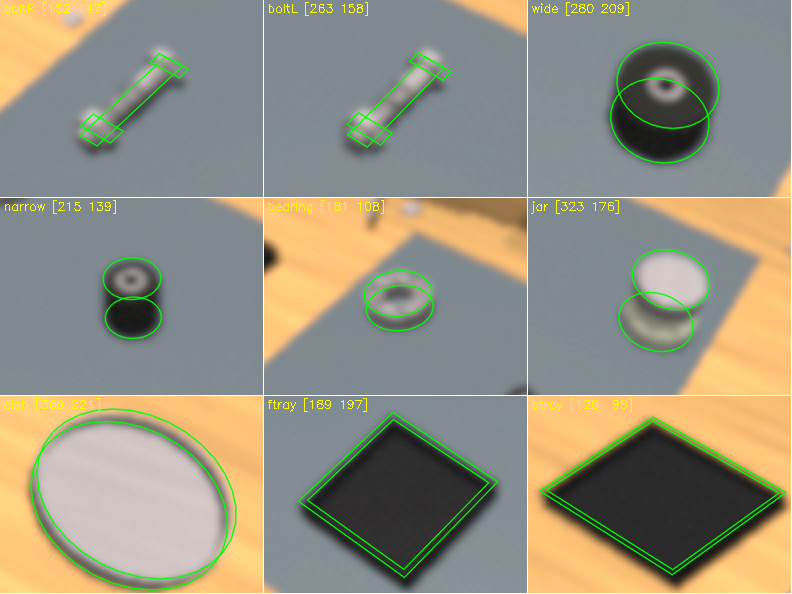

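Top overlay: feet, bearing and jar match. boltR is about 3 px (crop scale) right of its model, and the trays and dish are within about 3 px. Scene overlay agrees: boltR is ~4 px left of its model, so y ≈ -0.2015, and the dish is at about y 0.385. Setting out for the right bolt.

>>> servo_tool --targets '[[[0.05,-0.025,0.01],[0,0,0.03]],[[0.104,-0.051,0.02],[0,0,0.06]],[[0.155,-0.076,0.03],[0,0,0.1]],[[0.207,-0.101,0.04],[0,0,0.15]],[[0.259,-0.127,0.05],[0,0,0.2]],[[0.311,-0.152,0.06],[0,0,0.25]],[[0.362,-0.177,0.07],[0,0,0.302]],[[0.414,-0.203,0.08],[0,0,0.302]],[[0.466,-0.228,0.09],[0,0,0.302]],[[0.5176,-0.2531,0.1],[0,0,0.302]],[[0.5176,-0.2531,0.1],[0,0,0.302]],[[0.5176,-0.2531,0.1],[0,0,0.302]]]' --gripper 0.06

```text
time_s: 1.6
position: [0.6042, -0.201, 0.122]
tcp_rot: [[1.0, 0.001, -0.002], [0.001, -1.0, 0.0], [-0.002, -0.0, -1.0]]
force: [-0.0, -0.2, 0.7]
opening: 0.686
```

>>> servo_tool --targets '[[[0,0,0.04],[0,0,0]],[[0,0,0.08],[0,0,0]],[[0,0,0.105],[0,0,0]],[[0,0,0.117],[0,0,0]],[[0,0,0.117],[0,0,0]],[[0,0,0.117],[0,0,0]]]'

```text
time_s: 2.35
position: [0.6054, -0.2021, 0.0068]
tcp_rot: [[1.0, -0.001, 0.002], [-0.001, -1.0, -0.001], [0.002, 0.001, -1.0]]
force: [0.2, -0.5, 0.4]
opening: 0.69
```

>>> servo_tool --targets '[[[0,0,0],[0,0,0]],[[0,0,0],[0,0,0]],[[0,0,0],[0,0,0]],[[0,0,0],[0,0,0]],[[0,0,0],[0,0,0]]]' --gripper 0.0

```text
time_s: 2.98
position: [0.6048, -0.2012, 0.0055]
tcp_rot: [[1.0, -0.0, -0.0], [-0.0, -1.0, 0.0], [-0.0, -0.0, -1.0]]
force: [0.7, -1.0, 0.5]
opening: 0.209
```

>>> servo_tool --targets '[[[0,0,-0.02],[0,0,0]],[[0,0,-0.05],[0,0,0]],[[-0.01,0.024,-0.07],[0,0,0.01]],[[-0.03,0.07,-0.07],[0,0,0.03]],[[-0.054,0.125,-0.07],[0,0,0.05]],[[-0.078,0.18,-0.07],[0,0,0.07]],[[-0.098,0.227,-0.07],[0,0,0.07]],[[-0.109,0.252,-0.07],[0,0,0.07]],[[-0.112,0.259,-0.07],[0,0,0.07]],[[-0.112,0.259,-0.07],[0,0,0.07]]]'

```text
time_s: 4.22
position: [0.493, -0.4589, 0.0755]
tcp_rot: [[0.998, -0.07, -0.0], [-0.07, -0.998, 0.001], [-0.0, -0.001, -1.0]]
force: [0.1, 0.3, -1.2]
opening: 0.179
```

```bash
cat > snap.py <<'E'
from rig import eyes,telemetry
from mods import *
import sys
def snap(items,name):
    cs=[eyes.capture(n) for n in("top","scene")];mosaic(cs,items,name)
    a=cv2.imread(f"pics/{name}_top.png");b=cv2.imread(f"pics/{name}_scene.png")
    cv2.imwrite(f"pics/{name}.png",np.vstack([a,b]));s=telemetry.read_state();print(s["position"],s["force"],s["opening"],s["time_s"])
E
python3 - <<'E'
from snap import *
b=bolt(.493,-.46,-4)
snap(dict(held=((.493,-.46,.08),[p+[0,0,.07] for p in b[1]]),tray=btray(.495,-.43,86),boltL=bolt(.466,.0785,-5)),"m2")
E
```

```text
[ 0.4934 -0.4579  0.0754] [-0.0649  0.0056 -2.2146] 0.17287877616172045 4.325
```

View pics/m2.png

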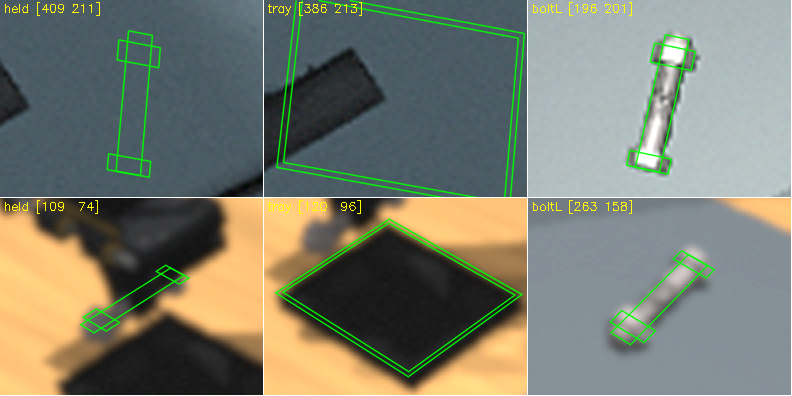

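Bolt is held: the top view is blocked by the arm, and the scene shows the bolt at (130,300) level, on its predicted outline. Lowering and releasing.

>>> servo_tool --targets '[[[0,0,0.03],[0,0,0]],[[0,0,0.05],[0,0,0]],[[0,0,0.059],[0,0,0]],[[0,0,0.063],[0,0,0]],[[0,0,0.0655],[0,0,0]],[[0,0,0.0655],[0,0,0]],[[0,0,0.0655],[0,0,0]]]'

```text
time_s: 5.2
position: [0.4931, -0.4604, 0.0113]
tcp_rot: [[0.998, -0.07, 0.001], [-0.07, -0.998, -0.001], [0.001, 0.001, -1.0]]
force: [-0.9, 2.5, 3.8]
opening: 0.172
```

>>> servo_tool --targets '[[[0,0,0],[0,0,0]],[[0,0,0],[0,0,0]],[[0,0,0],[0,0,0]],[[0,0,-0.02],[0,0,0]],[[0,0,-0.06],[0,0,0]],[[0,0,-0.1],[0,0,0]],[[0,0,-0.1],[0,0,0]]]' --gripper 0.035

```text
time_s: 6.08
position: [0.495, -0.4629, 0.1157]
tcp_rot: [[0.998, -0.07, 0.006], [-0.07, -0.998, -0.008], [0.007, 0.008, -1.0]]
force: [0.3, 0.6, 0.6]
opening: 0.404
```

>>> servo_tool --targets '[[[-0.003,-0.025,0],[0,0,0]],[[-0.009,-0.08,0],[0,0,0]],[[-0.016,-0.135,0],[0,0,0]],[[-0.023,-0.19,0],[0,0,0]],[[-0.03,-0.245,0],[0,0,0]],[[-0.036,-0.3,0],[0,0,0]],[[-0.043,-0.355,0],[0,0,0]],[[-0.05,-0.41,0],[0,0,0]],[[-0.056,-0.465,0],[0,0,0]],[[-0.062,-0.515,0],[0,0,0]],[[-0.0646,-0.5358,0.01],[0,0,0.01]],[[-0.0646,-0.5358,0.03],[0,0,0.017]]]' --gripper 0.06

```text
time_s: 7.58
position: [0.4659, 0.0807, 0.0804]
tcp_rot: [[0.996, -0.084, 0.002], [-0.084, -0.996, -0.0], [0.002, -0.0, -1.0]]
force: [0.1, -1.3, -1.0]
opening: 0.684
```

>>> servo_tool --targets '[[[0,0,0.03],[0,0,0]],[[0,0,0.06],[0,0,0]],[[0,0,0.072],[0,0,0]],[[0,0,0.075],[0,0,0]],[[0,0,0.075],[0,0,0]]]'

```text
time_s: 8.2
position: [0.4662, 0.0788, 0.0055]
tcp_rot: [[0.996, -0.087, 0.001], [-0.087, -0.996, -0.0], [0.001, -0.0, -1.0]]
force: [0.5, 0.6, 0.4]
opening: 0.689
```

```bash
python3 - <<'E'
from snap import *
snap(dict(b1=bolt(.493,-.46,-4),tray=btray(.495,-.43,86),boltL=bolt(.466,.0785,-5)),"m3")
E
```

```text
[0.4665 0.0788 0.0059] [-0.0055 -0.4364  0.0894] 0.6924181524120108 8.3
```

View pics/m3.png

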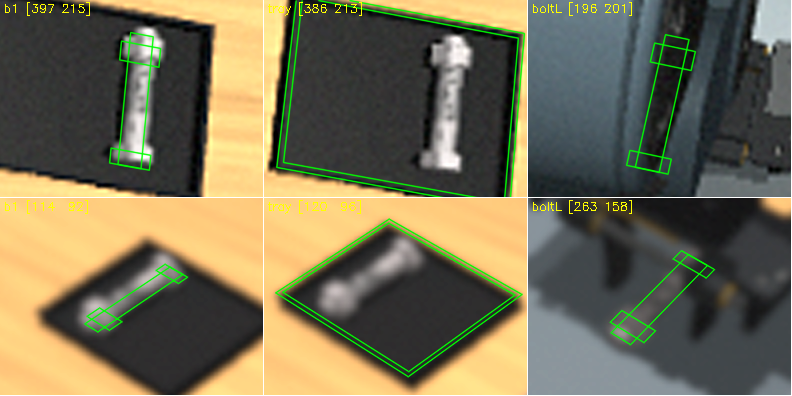

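Bolt 1 lies flat in the tray (top (137,100)) inside the walls; the fingers straddle bolt 2.

>>> servo_tool --targets '[[[0,0,0],[0,0,0]],[[0,0,0],[0,0,0]],[[0,0,0],[0,0,0]],[[0,0,0],[0,0,0]],[[0,0,0],[0,0,0]],[[0,0,-0.02],[0,0,0]],[[0,0,-0.05],[0,0,0]],[[0,0,-0.08],[0,0,0]],[[0,0,-0.08],[0,0,0]]]' --gripper 0.0

```text
time_s: 9.43
position: [0.4671, 0.0788, 0.0865]
tcp_rot: [[0.996, -0.087, 0.004], [-0.087, -0.996, -0.0], [0.004, -0.0, -1.0]]
force: [1.3, 0.5, -1.3]
opening: 0.172
```

>>> servo_tool --targets '[[[0.003,0.02,0],[0,0,0]],[[0.01,0.065,0],[0,0,0]],[[0.018,0.118,0],[0,0,0]],[[0.026,0.172,0],[0,0,0]],[[0.035,0.226,0],[0,0,0]],[[0.043,0.28,0],[0,0,0]],[[0.051,0.334,0],[0,0,0]],[[0.06,0.388,0],[0,0,0]],[[0.067,0.436,0],[0,0,-0.017]],[[0.071,0.464,0],[0,0,-0.017]],[[0.0726,0.474,0],[0,0,-0.017]],[[0.0726,0.474,0.02],[0,0,-0.017]]]'

```text
time_s: 10.92
position: [0.4973, -0.4004, 0.0649]
tcp_rot: [[0.997, -0.071, 0.001], [-0.071, -0.997, -0.001], [0.001, 0.001, -1.0]]
force: [-0.5, 0.1, -1.8]
opening: 0.172
```

>>> servo_tool --targets '[[[0,0,0.02],[0,0,0]],[[0,0,0.04],[0,0,0]],[[0,0,0.05],[0,0,0]],[[0,0,0.055],[0,0,0]],[[0,0,0.055],[0,0,0]],[[0,0,0.055],[0,0,0]]]'

```text
time_s: 11.68
position: [0.4966, -0.399, 0.0111]
tcp_rot: [[0.998, -0.07, -0.001], [-0.07, -0.998, 0.001], [-0.001, -0.001, -1.0]]
force: [-2.3, 2.0, 5.8]
opening: 0.174
```

>>> servo_tool --targets '[[[0,0,0],[0,0,0]],[[0,0,0],[0,0,0]],[[0,0,0],[0,0,0]],[[0,0,-0.02],[0,0,0]],[[0,0,-0.06],[0,0,0]],[[0,0,-0.1],[0,0,0]],[[0,0,-0.1],[0,0,0]]]' --gripper 0.035

```text
time_s: 12.55
position: [0.4992, -0.4022, 0.1153]
tcp_rot: [[0.998, -0.07, 0.007], [-0.07, -0.998, -0.008], [0.007, 0.007, -1.0]]
force: [-0.9, -1.2, 0.4]
opening: 0.406
```

>>> servo_tool --targets '[[[-0.02,-0.04,0],[0,0,0]],[[-0.045,-0.09,0],[0,0,0]],[[-0.068,-0.14,0],[0,0,0]],[[-0.0785,-0.1623,0],[0,0,0]],[[-0.0785,-0.1623,0.02],[0,0,0]],[[-0.0785,-0.1623,0.06],[0,0,0]],[[-0.0785,-0.1623,0.09],[0,0,0]],[[-0.0785,-0.1623,0.103],[0,0,0]],[[-0.0785,-0.1623,0.105],[0,0,0]],[[-0.0785,-0.1623,0.105],[0,0,0]]]' --gripper 0.075

```text
time_s: 13.8
position: [0.4304, -0.2326, 0.0057]
tcp_rot: [[0.998, -0.07, 0.001], [-0.07, -0.998, -0.001], [0.001, 0.001, -1.0]]
force: [0.8, -0.7, 0.5]
opening: 0.863
```

>>> servo_tool --targets '[[[0,0,0],[0,0,0]],[[0,0,0],[0,0,0]],[[0,0,0],[0,0,0]],[[0,0,0],[0,0,0]],[[0,0,0],[0,0,0]],[[0,0,-0.02],[0,0,0]],[[0,0,-0.05],[0,0,0]],[[0,0,-0.08],[0,0,0]],[[0,0,-0.08],[0,0,0]]]' --gripper 0.0

```text
time_s: 14.92
position: [0.4309, -0.2331, 0.0865]
tcp_rot: [[0.998, -0.07, 0.003], [-0.07, -0.998, -0.003], [0.003, 0.002, -1.0]]
force: [0.6, 0.3, -0.6]
opening: 0.575
```

```bash
python3 - <<'E'
from snap import *
c=cyl(.430,-.2326,.08,.015,.026)
snap(dict(b1=bolt(.493,-.46,-4),tray=btray(.495,-.43,86),held=c),"m4")
E
```

```text
[ 0.4296 -0.232   0.0846] [ 0.3632 -0.3024 -1.8131] 0.5797478935049556 15.025
```

View pics/m4.png

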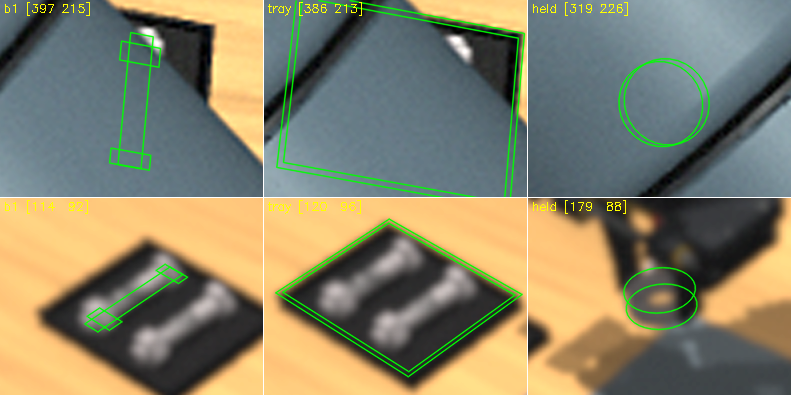

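Scene shows both bolts flat, side by side in the tray at (230,100) and the bearing held level on its predicted outline (660,298). On to the dish.

>>> servo_tool --targets '[[[0.0007,-0.025,0],[0,0,0]],[[0.0021,-0.08,0],[0,0,0]],[[0.0037,-0.138,0],[0,0,0]],[[0.0053,-0.196,0],[0,0,0]],[[0.0068,-0.254,0],[0,0,0]],[[0.0084,-0.312,0],[0,0,0]],[[0.01,-0.37,0],[0,0,0]],[[0.0115,-0.428,0],[0,0,0]],[[0.0131,-0.486,0],[0,0,0]],[[0.0147,-0.544,0],[0,0,0]],[[0.016,-0.595,0],[0,0,0]],[[0.0167,-0.6203,0],[0,0,0]]]'

```text
time_s: 16.52
position: [0.489, 0.3877, 0.0828]
tcp_rot: [[0.998, -0.068, -0.002], [-0.068, -0.998, -0.001], [-0.002, 0.001, -1.0]]
force: [-0.1, -0.4, -0.8]
opening: 0.572
```

>>> servo_tool --targets '[[[0,0,0],[0,0,0]],[[0,0,0.02],[0,0,0]],[[0,0,0.05],[0,0,0]],[[0,0,0.067],[0,0,0]],[[0,0,0.073],[0,0,0]],[[0,0,0.0755],[0,0,0]],[[0,0,0.0755],[0,0,0]],[[0,0,0.0755],[0,0,0]]]'

```text
time_s: 17.52
position: [0.4908, 0.3857, 0.0104]
tcp_rot: [[0.998, -0.07, 0.002], [-0.07, -0.998, 0.001], [0.002, -0.001, -1.0]]
force: [0.3, 0.6, -1.0]
opening: 0.578
```

>>> servo_tool --targets '[[[0,0,0],[0,0,0]],[[0,0,0],[0,0,0]],[[0,0,0],[0,0,0]],[[0,0,-0.02],[0,0,0]],[[0,0,-0.06],[0,0,0]],[[0,0,-0.1],[0,0,0]],[[0,0,-0.1],[0,0,0]]]' --gripper 0.065

```text
time_s: 18.4
position: [0.493, 0.3869, 0.1147]
tcp_rot: [[0.998, -0.07, 0.009], [-0.07, -0.998, 0.005], [0.008, -0.005, -1.0]]
force: [0.8, -0.0, 0.2]
opening: 0.745
```

>>> servo_tool --targets '[[[0.02,0.032,0],[0,0,0]],[[0.05,0.08,0],[0,0,0]],[[0.08,0.128,0],[0,0,0]],[[0.102,0.165,0],[0,0,0]],[[0.1108,0.1787,0],[0,0,0]],[[0.1108,0.1787,0.0],[0,0,0]],[[0.1108,0.1787,0.03],[0,0,0]],[[0.1108,0.1787,0.065],[0,0,0]],[[0.1108,0.1787,0.085],[0,0,0]],[[0.1108,0.1787,0.0915],[0,0,0]],[[0.1108,0.1787,0.0915],[0,0,0]]]' --gripper 0.087

```text
time_s: 19.77
position: [0.5881, 0.1999, 0.0182]
tcp_rot: [[0.998, -0.069, 0.0], [-0.069, -0.998, 0.0], [0.0, -0.0, -1.0]]
force: [0.2, 0.0, 0.3]
opening: 0.998
```

>>> servo_tool --targets '[[[0,0,0],[0,0,0]],[[0,0,0],[0,0,0]],[[0,0,0],[0,0,0]],[[0,0,0],[0,0,0]],[[0,0,0],[0,0,0]],[[0,0,-0.02],[0,0,0]],[[0,0,-0.05],[0,0,0]],[[0,0,-0.08],[0,0,0]],[[0,0,-0.08],[0,0,0]]]' --gripper 0.0

```text
time_s: 20.9
position: [0.5903, 0.1997, 0.1013]
tcp_rot: [[0.998, -0.07, 0.007], [-0.07, -0.998, 0.001], [0.007, -0.002, -1.0]]
force: [-0.2, 0.6, -2.2]
opening: 0.682
```

```bash
python3 - <<'E'
from snap import *
snap(dict(bearing=cyl(.49,.385,.004,.015,.026),ftray=ftray(.678,-.009,-4),held=cyl(.588,.199,.08,.04,.03)),"m5")
E
```

```text
[0.5878 0.1993 0.0982] [-0.1775 -0.5846 -3.0141] 0.680403717594053 21.0
```

View pics/m5.png

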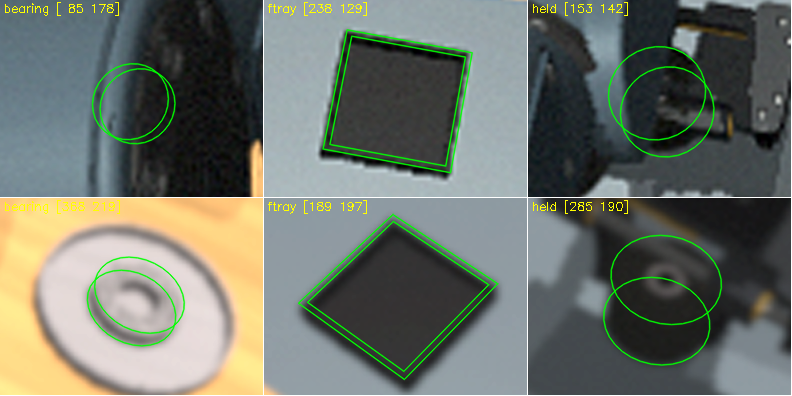

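Bearing lies flat in the dish (scene (140,302)), and the wide foot is held upright on its outline. To the foot tray.

>>> servo_tool --targets '[[[0.011,0.021,0],[0,0,0]],[[0.032,0.062,0],[0,0,0]],[[0.055,0.106,0],[0,0,0]],[[0.078,0.15,0],[0,0,0]],[[0.096,0.185,0],[0,0,0]],[[0.1043,0.2012,0],[0,0,0]],[[0.1043,0.2012,0],[0,0,0]],[[0.1043,0.2012,0.03],[0,0,0]],[[0.1043,0.2012,0.055],[0,0,0]],[[0.1043,0.2012,0.068],[0,0,0]],[[0.1043,0.2012,0.073],[0,0,0]],[[0.1043,0.2012,0.0755],[0,0,0]]]'

```text
time_s: 22.5
position: [0.6785, -0.0082, 0.023]
tcp_rot: [[0.998, -0.069, 0.001], [-0.069, -0.998, -0.0], [0.001, -0.0, -1.0]]
force: [0.0, 0.2, -1.6]
opening: 0.682
```

>>> servo_tool --targets '[[[0,0,0],[0,0,0]],[[0,0,0],[0,0,0]],[[0,0,0],[0,0,0]]]'

```text
time_s: 22.88
position: [0.6784, -0.0089, 0.0231]
tcp_rot: [[0.998, -0.07, 0.001], [-0.07, -0.998, -0.0], [0.001, 0.0, -1.0]]
force: [-0.4, -0.1, -0.8]
opening: 0.684
```

>>> servo_tool --targets '[[[0,0,0],[0,0,0]],[[0,0,0],[0,0,0]],[[0,0,0],[0,0,0]],[[0,0,-0.02],[0,0,0]],[[0,0,-0.06],[0,0,0]],[[0,0,-0.08],[0,0,0]],[[0,0,-0.08],[0,0,0]]]' --gripper 0.08

```text
time_s: 23.75
position: [0.6797, -0.009, 0.1054]
tcp_rot: [[0.998, -0.07, 0.005], [-0.07, -0.998, -0.001], [0.005, 0.001, -1.0]]
force: [-0.2, 0.4, -0.5]
opening: 0.92
```

>>> servo_tool --targets '[[[-0.03,0.011,-0.01],[0,0,0]],[[-0.08,0.03,-0.01],[0,0,0]],[[-0.13,0.049,0],[0,0,0]],[[-0.17,0.063,0],[0,0,0]],[[-0.1866,0.0697,0],[0,0,0]],[[-0.1866,0.0697,0.0],[0,0,0]],[[-0.1866,0.0697,0.03],[0,0,0]],[[-0.1866,0.0697,0.065],[0,0,0]],[[-0.1866,0.0697,0.085],[0,0,0]],[[-0.1866,0.0697,0.0905],[0,0,0]],[[-0.1866,0.0697,0.0905],[0,0,0]]]' --gripper 0.065

```text
time_s: 25.12
position: [0.4877, -0.0651, 0.0117]
tcp_rot: [[0.998, -0.07, 0.0], [-0.07, -0.998, 0.0], [0.0, -0.0, -1.0]]
force: [0.2, 0.6, 0.2]
opening: 0.748
```

>>> servo_tool --targets '[[[0,0,0],[0,0,0]],[[0,0,0],[0,0,0]],[[0,0,0],[0,0,0]],[[0,0,0],[0,0,0]],[[0,0,0],[0,0,0]],[[0,0,-0.02],[0,0,0]],[[0,0,-0.05],[0,0,0]],[[0,0,-0.09],[0,0,0]],[[0,0,-0.1],[0,0,0]],[[0,0,-0.1],[0,0,0]]]' --gripper 0.0

```text
time_s: 26.38
position: [0.487, -0.0652, 0.1121]
tcp_rot: [[0.998, -0.07, 0.001], [-0.07, -0.998, -0.0], [0.001, 0.0, -1.0]]
force: [0.3, 0.4, -1.1]
opening: 0.455
```

```bash
python3 - <<'E'
from snap import *
snap(dict(wide=cyl(.678,-.009,.004,.04,.03),bearing=cyl(.49,.385,.004,.015,.026),held=cyl(.487,-.0655,.1,.04,.02)),"m6")
E
```

```text
[ 0.4861 -0.0649  0.111 ] [ 0.0968 -0.0231 -1.2769] 0.44940829524436215 26.475
```

View pics/m6.png

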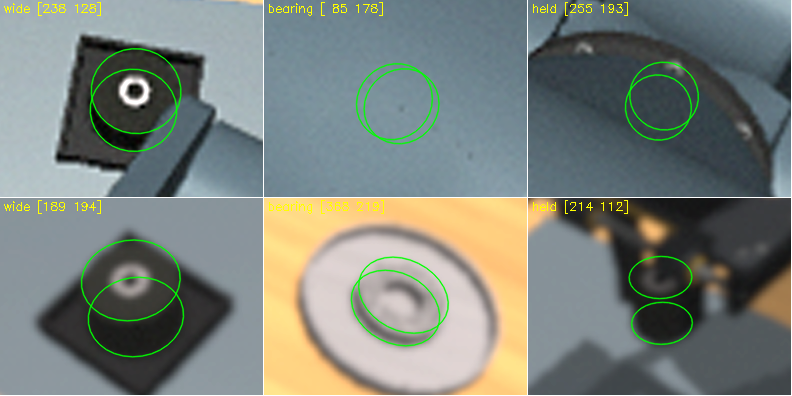

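Wide foot stands in the tray with its insert at top (134,91) and scene (131,280), right on the prediction. The narrow foot is held upright. Stacking it.

>>> servo_tool --targets '[[[0.02,-0.0075,0],[0,0,0]],[[0.06,-0.0224,0],[0,0,0]],[[0.11,-0.041,0],[0,0,0]],[[0.155,-0.058,0],[0,0,0]],[[0.18,-0.0672,0],[0,0,0]],[[0.1866,-0.0697,0],[0,0,0]],[[0.1866,-0.0697,0],[0,0,0]],[[0.1866,-0.0697,0.02],[0,0,0]],[[0.1866,-0.0697,0.04],[0,0,0]],[[0.1866,-0.0697,0.049],[0,0,0]],[[0.1866,-0.0697,0.053],[0,0,0]],[[0.1866,-0.0697,0.0555],[0,0,0]]]'

```text
time_s: 27.98
position: [0.6783, -0.0089, 0.0566]
tcp_rot: [[0.998, -0.07, 0.0], [-0.07, -0.998, -0.0], [0.0, 0.0, -1.0]]
force: [-3.0, 0.4, 9.6]
opening: 0.453
```

>>> servo_tool --targets '[[[0,0,0],[0,0,0]],[[0,0,0],[0,0,0]],[[0,0,0],[0,0,0]]]'

```text
time_s: 28.35
position: [0.6783, -0.0088, 0.0569]
tcp_rot: [[0.998, -0.07, 0.001], [-0.07, -0.998, -0.0], [0.001, 0.0, -1.0]]
force: [1.1, -0.1, -1.2]
opening: 0.448
```

```bash
python3 - <<'E'
from snap import *
snap(dict(wide=cyl(.678,-.009,.004,.04,.03),n=cyl(.678,-.009,.0445,.04,.02),jar=cyl(.4405,.243,0,.045,.024)),"m7")
E
```

```text
[ 0.6782 -0.0087  0.0568] [ 0.357   0.2901 -0.9937] 0.45298971342775457 28.45
```

View pics/m7.png

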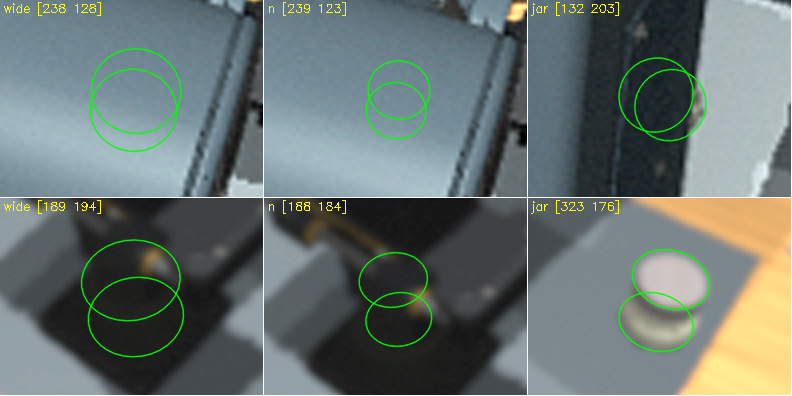

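The stack is hidden by the gripper in this view; the jar is undisturbed, and the pose and light contact fit. Releasing and backing off.

>>> servo_tool --targets '[[[0,0,0],[0,0,0]],[[0,0,0],[0,0,0]],[[0,0,0],[0,0,0]],[[0,0,0],[0,0,0]],[[0,0,-0.02],[0,0,0]],[[0,0,-0.05],[0,0,0]],[[0,0,-0.09],[0,0,0]],[[0,0,-0.11],[0,0,0]],[[-0.03,0.05,-0.11],[0,0,0]],[[-0.06,0.1,-0.11],[0,0,0]],[[-0.09,0.15,-0.11],[0,0,0]],[[-0.12,0.2,-0.11],[0,0,0]]]' --gripper 0.07

```text
time_s: 29.95
position: [0.5438, -0.2014, 0.1683]
tcp_rot: [[0.998, -0.07, 0.002], [-0.07, -0.998, -0.002], [0.003, 0.001, -1.0]]
force: [-0.1, -0.1, 0.2]
opening: 0.805
```

>>> servo_tool --targets '[[[-0.04,0.04,-0.03],[0,0,0]],[[-0.08,0.08,-0.06],[0,0,0]],[[-0.12,0.12,-0.06],[0,0,0]],[[-0.16,0.16,-0.06],[0,0,0]],[[-0.17,0.2,-0.06],[0,0,0]],[[-0.17,0.24,-0.06],[0,0,0]],[[-0.17,0.27,-0.06],[0,0,0]],[[-0.17,0.27,-0.06],[0,0,0]],[[-0.17,0.27,-0.06],[0,0,0]]]'

```text
time_s: 31.08
position: [0.3557, -0.4562, 0.2271]
tcp_rot: [[0.998, -0.07, 0.0], [-0.07, -0.998, 0.001], [-0.0, -0.001, -1.0]]
force: [-0.3, 0.7, 0.1]
opening: 0.801
```

```bash
python3 - <<'E'
from snap import *
snap(dict(stack=((.678,-.009,.04),cyl(.678,-.009,.004,.04,.03)[1][:1]+cyl(.678,-.009,.044,.04,.02)[1]),bolts=((.495,-.43,.01),[]),jar=cyl(.4405,.243,0,.045,.024)),"m8")
E
```

```text
[ 0.356  -0.4557  0.227 ] [-0.4646 -0.5807 -0.194 ] 0.8084524376322184 31.175
```

View pics/m8.png

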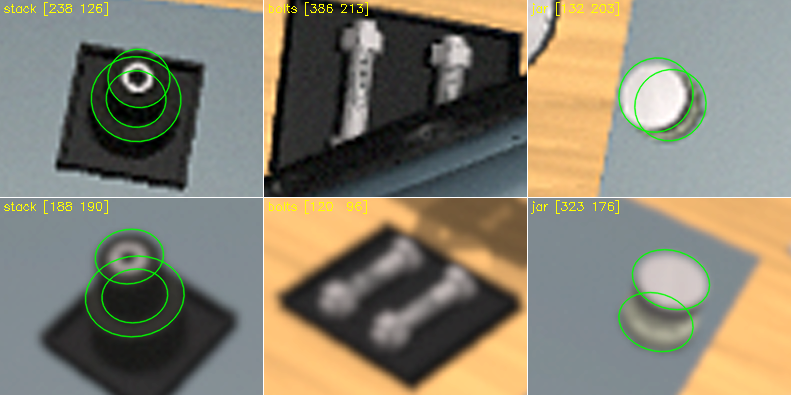

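The narrow foot's insert (top (138,77), scene (129,257)) sits within a pixel or two of its predicted place, centred on the wide foot. The bolts are flat in their tray and the jar hasn't moved. Handing in.

```bash
python3 -c "
from rig import order;print(order.hand_in())"
```

```text
the job is handed in; nothing more can be done
None
```

The job is done and handed in at about 31 s on the robot's clock. I placed both bolts in the oblong tray, the bearing in the dish, the wide foot in the square tray, and the narrow foot on top of it, in that order.

- **Bolts:** both lie flat side by side, clear of the tray walls. The arm partly hid them from the top camera in the last picture, but the scene camera showed both in full.
- **Bearing:** it was flat near the middle of the dish after release, and in a later picture with the wide foot already placed. I did not picture it again at the very end.
- **Feet:** the stack stands upright. The narrow foot's steel insert is within about 1–2 mm of its predicted centred position in both views.
- **Grease jar:** it has not moved from its first position.
- **Forces:** the highest force reported at the end of a move was about 10 N, a brief touch as the narrow foot met the wide one. It had gone by the next reading.

None of the final checks failed. The early position estimates for one bolt and the dish were about 2–3 mm off; I corrected these before moving.

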